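# Prove the ratchet brake on the bench

### The job

Check the lever brake on the bench: first slide the brown bottle that stands in the lever's way out of the circle the lever's handle sweeps, with light pushes and without gripping it, and leave it standing. Then swing the lever to its third notch (the long, wide rib), no further, and let go so that it holds there by itself; finally press the release button on the hub so that the lever springs home. Leave the beaker, the timer and the tape roll alone.

Things in the scene. Friction and masses are not known exactly. Their poses are not given: they have to be found in the camera images.
- brake_unit: The brake unit, fixed to the bench: a round grey base (160 mm across, 10 mm high) with a lever disc (124 mm across, 30 to 40 mm above the bench) and a central boss (46 mm across, top 49 mm high) on it. Origin: hub axis at bench height; z up. The lever at home points along -x of this frame and, when worked, turns clockwise seen from above, towards +y of this frame. Four raised ribs on the base's rim show where the lever points in each notch; the third rib is longer and wider.
- brake_lever (a joint): Lever angle in rad, 0 = home, growing clockwise seen from above. A ratchet holds it at 0.30, 0.60, 0.90 (third notch) and 1.20; it clicks into each notch about 0.01 past these values, and let go between two notches it springs back to the one before. A spring (about 0.4 to 0.55 N m, i.e. some 4 to 6 N at the handle while moving slowly) draws it home, damped, within a second. The button rides down and up 7 mm as each tooth passes.
- lever_handle (a point): The lever's upright black handle: a post 20 mm in diameter from 28 to 90 mm above the bench, 140 mm from the hub axis. This point is on the post's axis, 75 mm above the bench. The lever bar to it is 18 mm wide, 30 to 41 mm above the bench. The handle's outermost point sweeps a circle of radius 151 mm about the hub.
- release_button (a joint): Travel of the release button in m: 0 = up, 0.010 = fully down. Beyond 0.008 the ratchet lets the lever go. It takes about 4 N to start and 6 N all the way down.
- button_top (a point): Centre of the release button's top face: a grey cylinder, 27 mm in diameter, on the hub axis, top 64 mm above the bench when up; pressed straight down; its top stays 5 mm above the boss when fully down. It does not turn with the lever.
- bottle_mid (a point): The brown glass bottle with black cap that stands loose in the lever's way: body 54 mm in diameter up to 88 mm, cap 30 mm in diameter, 105 mm high in all, 0.15 to 0.3 kg. This point is its centre, 52.5 mm above its foot. Push it low (below 32 mm) so that it slides and does not tip. It is clear of the lever's circle when its axis is 180 mm or more from the hub axis.
- beaker_mid (a point): A small clear glass beaker, a bystander: 46 mm in diameter, 58 mm high; this point is its centre, half-way up.
- timer_mid (a point): A white bench timer lying flat, a bystander: 60 x 62 mm, 29 mm high; this point is its centre, half-way up.
- tape_mid (a point): A roll of label tape lying flat, a bystander: 55 mm in diameter, 19 mm high; this point is its centre, half-way up. Fixed things nearby: a small brown jar about 55 mm across, 0.55 m ahead and 0.05 m left of the robot's base, with a tube block and a pen basket to its left; behind the unit a computer monitor overhangs the bench, its screen some 0.75 m ahead of the base; the bench's front edge is 0.33 m ahead of the base.
Not all that is in view belongs to the job. Leave any turquoise look-alike of the part that bears bottle_mid alone.

How it is judged:
On the way, in this order (a step that is already met when the one before it is completed fails the run):
1. the bottle stands clear of the circle the handle sweeps (its axis 175 mm or more from the hub axis), with the lever still at home (horizontal distance between bottle_mid and brake_unit above 0.175 m and angle between bottle_mid's own z axis and vertical below 0.1 rad and value of joint brake_lever below 0.1 rad), for 0.2 s.
2. the lever stands in the third notch by itself, the robot off it (value of joint brake_lever between 0.84 and 0.96 rad and velocity of joint brake_lever between -0.05 and 0.05 rad/s and contact force between each of the arm, the fingers and brake_lever below 0.1 N), for 0.3 s.
3. the release button is pressed (value of joint release_button above 0.007 m), for 0.05 s.
At the end, for the whole second after the job is handed in: The lever is back home (within 0.05 rad), the button is up (within 2 mm), and the bottle stands upright (within 0.1 rad) and at rest on the bench with its axis 175 mm or more from the hub axis (value of joint brake_lever below 0.05 rad and value of joint release_button below 0.002 m and horizontal distance between bottle_mid and brake_unit above 0.175 m and angle between bottle_mid's own z axis and vertical below 0.1 rad and height (world z) of bottle_mid below 0.06 m and linear speed of bottle below 0.02 m/s); the robot touches nothing.
It fails at once if the lever is taken to or past the fourth notch (beyond 1.17 rad) (value of joint brake_lever above 1.17 rad).
It fails at once if the bottle is pushed or squeezed with more than 15 N (contact force between any of the fingers, the arm and bottle above 15 N).
It fails at once if the bottle is tipped by more than 0.3 rad or lifted more than 15 mm (angle between bottle_mid's own z axis and vertical above 0.3 rad or height (world z) of bottle_mid above 0.068 m).
It fails at once if the lever strikes the bottle (contact force between brake_lever and bottle above 0.5 N).
It fails at once if the beaker, the timer or the tape roll is shifted by more than 20 mm (distance of any of beaker_mid, timer_mid, tape_mid from where it was at the start of the episode above 0.02 m).
It also fails if it takes over 54 s, if anything falls off the work surface, if the arm or the gripper's body presses on something with over 40 N, if the wrist force passes 120 N, or if a joint passes its speed limit or range.

### The arm

A 6-joint arm with a two-finger parallel gripper is mounted at the origin on a cart in front of the work surface, level with it; the furniture and walls round the work are solid. World frame = base frame: x ahead of the robot, y to its left, z up, the work surface at z = 0. Lengths are in m, angles in rad, forces in N, time in s.
With the tool pointing down it reaches from about 0.4 to 0.825 m from the base axis. Payload 7 kg.
Tool frame: the origin (TCP) lies midway between the tips of the shut fingers; the grasp point (between the pads) lies 19 mm behind it; z points along the fingers, y is the line along which they close (so a half turn about z gives the same grasp; the last joint's range is limited). The gripper opens to 88 mm and grips with 3 to 60 N. Pads are 19 mm wide; open, the fingers measure 130 mm over their backs; the gripper's body (78 mm by 193 mm) begins 47 mm behind the grasp point.
Start: joints at [1.55, 0.359, 0.012, 0, -1.224, -0.288], TCP at [0.205, 0.643, 0.227] pointing down, gripper open.
Joint ranges: [-3.07, 3.07], [-1.43, 2.12], [-1.02, 1.25], [-3.03, 1.67], [-3.05, -0], [-3.03, 3.03]. Speed limits (rad/s): [2.39, 2.39, 3.01, 3.14, 3.14, 3.14].

### API

Orientations are given as [roll, pitch, yaw] about the fixed x, y, z axes, in that order (R = Rz(yaw) Ry(pitch) Rx(roll)).
In Python, from station import get_state, grab_frame, calibration, job_done, boxes_of, regions_of, spot_point gives the robot as it stands. The module is installed in compiled form; this text tells all that it offers.
- The arm moves only by the tool arm_command, never from a script. Its argument "commands" is a list of rows, each an object of numbers: "tx", "ty", "tz": the shift along the tool's x, y, z each as a share of 25 cm, from -1 to 1; "twist": the turn about the tool's z as a share of 180 degrees, from -1 to 1. A call has exactly 8 rows; each row is the pose to reach, as a shift and turn from the pose commanded when the call began, along the tool's axes at that moment, turning the shorter way round; what a row does not reach only later rows make up. A row lasts 1/12 s, in which the tool goes at most 41.7 mm and 7.16 degrees, less where a joint would pass 70% of its speed; a pose out of reach is approached as far as the arm can. A call with a number of a shift or a turn outside -1 to 1 is refused whole. A call with a gripper value outside its range is refused whole. "claw" is the opening, from 0 (shut) to 1 (fully open), set as the call begins (left out, the last holds). The fingers move at their own pace and stop on an object; "grip_force" is the grip in N (left out, the last holds). Time passes only in rows, so rows that repeat a pose let the fingers close, or fill a call up. It gives the time, the measured TCP pose, the force, the opening and the grip force at its end, in the units of the state.
- get_state(): the state, without advancing time (a new reading comes with each control period).
- grab_frame(name): name is "scene" or "top"; returns the picture (384x512x3 uint8, red, green, blue); there is no depth.
- calibration(name): a dict with "camera_matrix" (3x3 intrinsics, pixels), "k1" (the pictures are not rectified: a ray, as slopes to the right and down, at radius r is drawn at 1 + k1 r^2 times it, then the intrinsics apply), "extrinsics" (4x4, takes a point from camera to world coordinates). Camera axes: x right, y down, z forward; pixel columns grow to the right and rows downward; lengths in m; the calibration is good to about 2 mm. A picture is of the moment at which its call begins. calibration takes no time and is no camera call.
- job_done(): hands the job in; it is judged then, once.
Trained networks look in the newest picture that a camera, given by its name, has taken for a name from the list of things; names that differ only in an ending like _2 or _b are one class to them, and where a whole thing is asked for, a point or a joint stands for the part that bears it (a point fixed in the world has none). Each returns a list of dicts, best first, with "score" (0 to 1); they miss things now and then, are a little off and sometimes report something else, mostly with a low value. They report only what shows in the picture. A call takes as long as a camera call. They do not tell look-alikes from the thing itself.
- boxes_of(query, camera): "rect" ([left, top, right, bottom] in pixels, round what is visible of it).
- regions_of(query, camera): "region" (384x512 bool, what is visible of it) and "rect" ([left, top, right, bottom] in pixels, round what is visible of it).
- spot_point(query, camera): "uv" ([column, row] in pixels: a listed point, or the origin of a listed thing).
The state is a dict: "t": time; "q": joint angles; "qd": joint speeds; "joint_efforts": joint torques, N m; "eef_pos": TCP position; "ee_rot": TCP orientation; "force": force on the tool from outside, world axes, zero at the start; "moment": the same for the moment, N m; "width": finger opening in m; "gripper_force": force on a finger pad.
Only numpy, scipy, OpenCV 4.12 (cv2) and the standard library are available. Lean on these libraries where they do the work, as an engineer would, in place of code of your own. Each camera call takes 0.05 s, during which the arm holds its last target. There are 200 camera calls.

## Working session

There is one attempt and no reset: what is moved stays moved. The work goes in short steps, Python scripts to look and compute and a tool call to move; the robot and the scene stay as the last step left them, time stands still between calls to the robot, and variables do not carry over. Pictures are saved under pics/ and viewed, at most 10 in all, crops included, and the job is handed in when it is done.

Besides the shell and the picture viewer there is one more tool, called after ">>>" as name(argument=value, ...) on one line, values as JSON. arm_command: Moves the arm, as the interface text tells. Shift numbers are shares of 25 cm and turn numbers shares of 180 degrees, none past 1 either way. Its arguments: {"type":"object","properties":{"commands":{"type":"array"},"claw":{"type":"number"},"grip_force":{"type":"number"}},"required":["commands"]}

```bash
mkdir -p pics; cat > h.py <<'E'
import numpy as np, cv2
from station import *
def ray(cam,uv):
    c=calibration(cam);K=np.array(c["camera_matrix"]);E=np.array(c["extrinsics"])
    s=np.linalg.inv(K)@[uv[0],uv[1],1];d=s[:2]/s[2];u=d.copy()
    for _ in range(20):u=d/(1+c["k1"]*(u@u))
    return E[:3,3],E[:3,:3]@np.array([u[0],u[1],1])
def at(cam,uv,z):
    o,d=ray(cam,uv);return (o+d*(z-o[2])/d[2]).round(4)
def proj(cam,p):
    c=calibration(cam);K=np.array(c["camera_matrix"]);E=np.array(c["extrinsics"])
    q=E[:3,:3].T@(np.array(p)-E[:3,3]);u=q[:2]/q[2];u=u*(1+c["k1"]*(u@u))
    return (K@[u[0],u[1],1])[:2]
def save(cam,name):
    im=grab_frame(cam);cv2.imwrite(f"pics/{name}.png",cv2.resize(im[:,:,::-1],(800,600)));return im
Z=dict(brake_unit=0,lever_handle=.075,button_top=.064,bottle_mid=.0525,beaker_mid=.029,timer_mid=.0145,tape_mid=.0095)
def look(names=Z,cams=("scene","top")):
    for n in names:
        for c in cams:
            for r in spot_point(n,c)[:3]: print(n,c,np.round(r["uv"],1),round(r["score"],2),at(c,r["uv"],Z[n]))
E
python3 - <<'E'
from h import *
save("scene","s0");save("top","t0");look()
s=get_state();print(s["t"],s["eef_pos"],s["ee_rot"],s["force"])
for c in("scene","top"):print(np.round(calibration(c)["extrinsics"],2))
E
```

```text
brake_unit scene [290.7 248.6] 0.63 [ 0.5884 -0.1559  0.    ]
brake_unit top [286.4 183. ] 0.85 [ 0.5918 -0.1566  0.    ]
brake_unit top [176.8 279.9] 0.65 [0.3638 0.0966 0.    ]
lever_handle scene [237.2 240.3] 0.94 [ 0.4521 -0.1906  0.075 ]
lever_handle top [299.  241.3] 0.63 [ 0.446  -0.1745  0.075 ]
button_top scene [288.7 220.8] 0.43 [ 0.5849 -0.1517  0.064 ]
button_top top [284.6 178.2] 0.44 [ 0.5884 -0.1461  0.064 ]
button_top top [156.9 246.9] 0.38 [0.4338 0.1324 0.064 ]
bottle_mid scene [246.4 289.7] 0.9 [ 0.4159 -0.3011  0.0525]
bottle_mid scene [219.5 220.4] 0.8 [ 0.4703 -0.0607  0.0525]
bottle_mid scene [284.3 168.2] 0.55 [0.7577 0.1523 0.0525]
bottle_mid top [252.6 232.2] 0.96 [ 0.4676 -0.0746  0.0525]
bottle_mid top [347.7 258.5] 0.77 [ 0.411  -0.2838  0.0525]
beaker_mid scene [200.3 197.2] 0.84 [0.4939 0.1265 0.029 ]
beaker_mid top [155.1 215.8] 0.73 [0.5066 0.1466 0.029 ]
timer_mid scene [154.6 218.1] 0.77 [0.3669 0.0948 0.0145]
timer_mid top [177.8 281.5] 0.9 [0.3603 0.0921 0.0145]
tape_mid scene [177.  203.4] 0.74 [0.4414 0.1611 0.0095]
tape_mid top [156.4 247.2] 0.67 [0.437  0.1443 0.0095]
0.8 [0.20513207 0.64305201 0.2265847 ] [-3.14155306e+00  2.85576130e-05 -3.08753375e-01] [0.14977173 0.42470592 0.03562477]
[[ 0.89 -0.19  0.41  0.2 ]
 [-0.45 -0.34  0.82 -0.77]
 [-0.02 -0.92 -0.39  0.44]
 [ 0.    0.    0.    1.  ]]
[[ 0.   -0.98  0.19  0.37]
 [-1.   -0.01 -0.02 -0.05]
 [ 0.02 -0.19 -0.98  1.01]
 [ 0.    0.    0.    1.  ]]
```

View pics/s0.png

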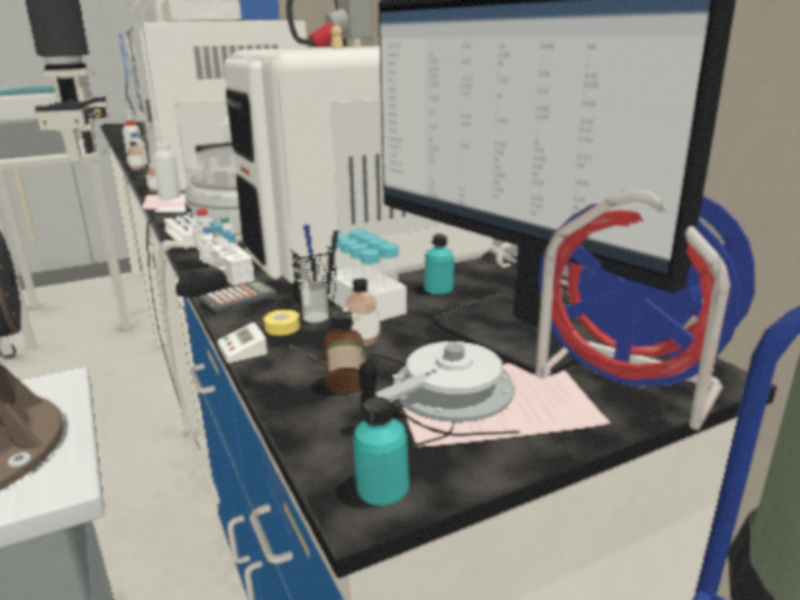

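View pics/t0.png

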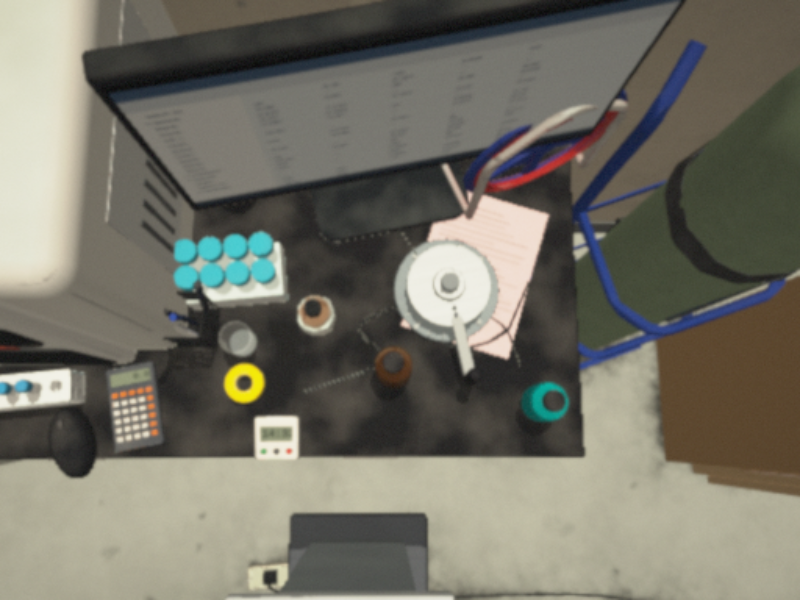

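The brown bottle stands at about (394,368) in the 800x600 top view. The turquoise look-alike is at (545,402), the hub at (449,283) and the handle at (467,370). There is free bench to push the bottle towards +y. I'll move the tool over to it.

>>> arm_command(commands=[{"tx":0.59,"ty":1.0,"tz":0,"twist":0.3},{"tx":0.59,"ty":1.0,"tz":0,"twist":0.3},{"tx":0.59,"ty":1.0,"tz":0,"twist":0.3},{"tx":0.59,"ty":1.0,"tz":0,"twist":0.3},{"tx":0.59,"ty":1.0,"tz":0,"twist":0.3},{"tx":0.59,"ty":1.0,"tz":0,"twist":0.3},{"tx":0.59,"ty":1.0,"tz":0,"twist":0.3},{"tx":0.59,"ty":1.0,"tz":0,"twist":0.3}], claw=0.35)

```text
t: 1.47
eef_pos: [0.2699, 0.3541, 0.227]
ee_rot: [3.141, 0.0, -1.26]
force: [-0.3, -0.4, 0.2]
width: 0.0398
gripper_force: 0.0
```

```bash
cat >> h.py <<'E'
def go(x,y,z,yaw=-np.pi/2):
    s=get_state();p=np.array(s["eef_pos"]);w=s["ee_rot"][2]
    d=np.array([x,y,z])-p
    tx=np.array([np.cos(w),np.sin(w),0]);ty=np.array([np.sin(w),-np.cos(w),0])
    print("t",s["t"],"p",p.round(4),"rot",np.round(s["ee_rot"],3),"F",np.round(s["force"],1),"w",round(s["width"],4))
    print("shares",np.round([d@tx/.25,d@ty/.25,-d[2]/.25,-(((yaw-w)+np.pi)%(2*np.pi)-np.pi)/np.pi],3))
E
python3 - <<'E'
from h import *
go(.40,.10,.227)
# unit: triangulate discs/bottle with region fits
for c,n in [("top","brake_unit"),("scene","brake_unit"),("top","bottle_mid"),("scene","bottle_mid"),("top","lever_handle")]:
    for b in boxes_of(n,c)[:3]: print(c,n,np.round(b["rect"],1),round(b["score"],2))
print("proj",proj("top",[.59,-.155,.064]),proj("scene",[.59,-.155,.064]),proj("top",[.468,-.07,.105]),proj("scene",[.468,-.07,.105]))
look(["button_top","lever_handle","bottle_mid","brake_unit"])
E
```

```text
t 1.4667 p [0.2699 0.3541 0.227 ] rot [ 3.141  0.    -1.26 ] F [-0.3 -0.4  0.2] w 0.0398
shares [ 1.127 -0.185 -0.     0.099]
top brake_unit [251.7 150.2 325.6 247.2] 0.86
scene brake_unit [229.6 215.3 331.7 270.4] 0.58
top bottle_mid [240.9 219.6 262.8 249.5] 0.91
top bottle_mid [334.2 245.9 366.3 270.3] 0.86
scene bottle_mid [205.  197.4 231.8 251.2] 0.9
scene bottle_mid [276.9 149.2 291.6 188.5] 0.83
scene bottle_mid [226.8 257.7 262.  322.1] 0.75
top lever_handle [259.9 158.  314.9 244.1] 0.55
proj [288.55133954 177.54985743] [291.72793644 220.89491447] [250.95156165 229.31424388] [218.90216129 199.47555643]
button_top scene [288.7 220.8] 0.43 [ 0.5849 -0.1517  0.064 ]
button_top top [284.6 178.2] 0.44 [ 0.5884 -0.1461  0.064 ]
button_top top [156.9 246.9] 0.38 [0.4338 0.1324 0.064 ]
lever_handle scene [237.2 240.3] 0.94 [ 0.4521 -0.1906  0.075 ]
lever_handle top [299.  241.3] 0.63 [ 0.446  -0.1745  0.075 ]
bottle_mid scene [246.4 289.7] 0.9 [ 0.4159 -0.3011  0.0525]
bottle_mid scene [219.5 220.4] 0.8 [ 0.4703 -0.0607  0.0525]
bottle_mid scene [284.3 168.2] 0.55 [0.7577 0.1523 0.0525]
bottle_mid top [252.6 232.2] 0.96 [ 0.4676 -0.0746  0.0525]
bottle_mid top [347.7 258.5] 0.77 [ 0.411  -0.2838  0.0525]
brake_unit scene [290.7 248.6] 0.63 [ 0.5884 -0.1559  0.    ]
brake_unit top [286.4 183. ] 0.85 [ 0.5918 -0.1566  0.    ]
brake_unit top [176.8 279.9] 0.65 [0.3638 0.0966 0.    ]
```

>>> arm_command(commands=[{"tx":1.0,"ty":-0.16,"tz":0,"twist":0.099},{"tx":1.0,"ty":-0.16,"tz":0,"twist":0.099},{"tx":1.0,"ty":-0.16,"tz":0,"twist":0.099},{"tx":1.0,"ty":-0.16,"tz":0,"twist":0.099},{"tx":1.0,"ty":-0.16,"tz":0,"twist":0.099},{"tx":1.0,"ty":-0.16,"tz":0,"twist":0.099},{"tx":1.0,"ty":-0.16,"tz":0,"twist":0.099},{"tx":1.0,"ty":-0.16,"tz":0,"twist":0.099}])

```text
t: 2.78
eef_pos: [0.3869, 0.1331, 0.2265]
ee_rot: [3.142, -0.0, -1.567]
force: [-0.3, -0.1, -0.0]
width: 0.0308
gripper_force: 0.0
```

```bash
python3 - <<'E'
from h import *
go(.468,-.125,.16)
E
```

```text
t 2.7833 p [0.3869 0.1331 0.2265] rot [ 3.142 -0.    -1.567] F [-0.3 -0.1 -0. ] w 0.0308
shares [ 1.033e+00 -3.210e-01  2.660e-01  1.000e-03]
```

>>> arm_command(commands=[{"tx":1.0,"ty":-0.32,"tz":0.1,"twist":0.001},{"tx":1.0,"ty":-0.32,"tz":0.1,"twist":0.001},{"tx":1.0,"ty":-0.32,"tz":0.1,"twist":0.001},{"tx":1.0,"ty":-0.32,"tz":0.1,"twist":0.001},{"tx":1.0,"ty":-0.32,"tz":0.1,"twist":0.001},{"tx":1.0,"ty":-0.32,"tz":0.26,"twist":0.001},{"tx":1.0,"ty":-0.32,"tz":0.26,"twist":0.001},{"tx":1.0,"ty":-0.32,"tz":0.26,"twist":0.001}])

```text
t: 3.45
eef_pos: [0.4672, -0.1157, 0.1575]
ee_rot: [3.135, -0.0, -1.568]
force: [0.4, 0.4, 0.7]
width: 0.0306
gripper_force: 0.0
```

```bash
python3 - <<'E'
from h import *
go(.468,-.122,.044)
save("scene","s1");p=get_state()["eef_pos"]
print(proj("scene",p)*800/512,proj("top",p)*800/512)
E
```

```text
t 3.45 p [ 0.4672 -0.1157  0.1575] rot [ 3.135 -0.    -1.568] F [0.4 0.4 0.7] w 0.0306
shares [ 0.025 -0.003  0.454  0.001]
[353.49815297 283.97604876] [428.09312979 353.96252268]
```

View pics/s1.png

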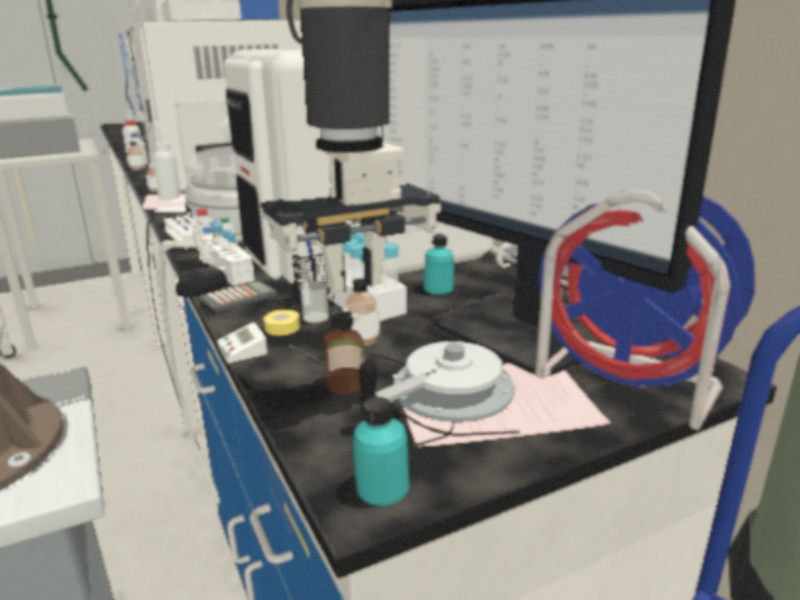

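The tool is above the gap between bottle (345,360) and handle (368,380). I'll descend.

>>> arm_command(commands=[{"tx":0.03,"ty":0,"tz":0.1,"twist":0},{"tx":0.03,"ty":0,"tz":0.2,"twist":0},{"tx":0.03,"ty":0,"tz":0.3,"twist":0},{"tx":0.03,"ty":0,"tz":0.38,"twist":0},{"tx":0.03,"ty":0,"tz":0.43,"twist":0},{"tx":0.03,"ty":0,"tz":0.46,"twist":0},{"tx":0.03,"ty":0,"tz":0.46,"twist":0},{"tx":0.03,"ty":0,"tz":0.46,"twist":0}])

```text
t: 4.17
eef_pos: [0.4691, -0.1205, 0.0472]
ee_rot: [-3.141, -0.0, -1.564]
force: [-0.6, -0.3, -0.2]
width: 0.0305
gripper_force: 0.0
```

```bash
python3 - <<'E'
from h import *
go(.468,-.09,.042)
save("top","t2");look(["bottle_mid"])
im=grab_frame("scene");cv2.imwrite("pics/s2.png",cv2.resize(im[170:290,170:340,::-1],(800,565),interpolation=cv2.INTER_CUBIC))
E
```

```text
t 4.1667 p [ 0.4691 -0.1205  0.0472] rot [-3.141 -0.    -1.564] F [-0.6 -0.3 -0.2] w 0.0305
shares [-0.122  0.003  0.021  0.002]
bottle_mid scene [247.  291.2] 0.85 [ 0.415  -0.305   0.0525]
bottle_mid scene [283.9 169.4] 0.79 [0.7516 0.1442 0.0525]
bottle_mid scene [219.9 221. ] 0.65 [ 0.47   -0.0636  0.0525]
bottle_mid top [346.5 258.5] 0.91 [ 0.4109 -0.2811  0.0525]
bottle_mid top [250.2 231.7] 0.54 [ 0.4687 -0.0693  0.0525]
```

View pics/s2.png

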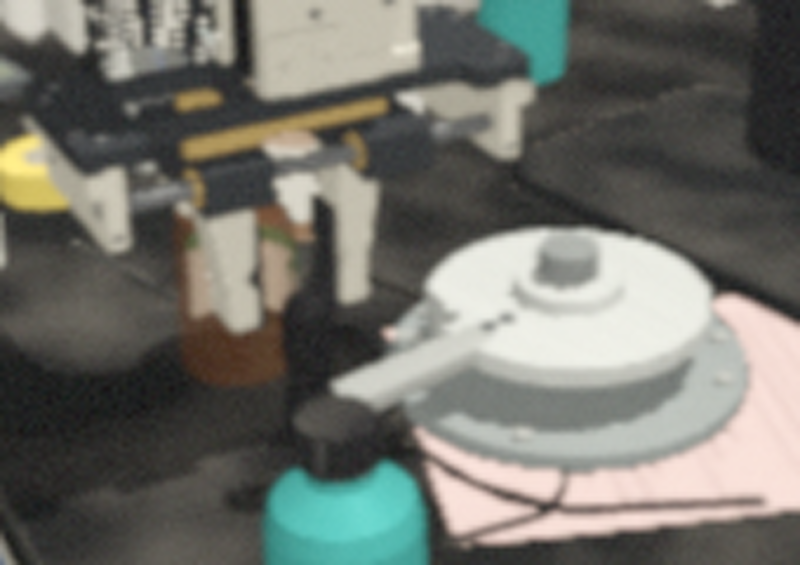

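The fingers sit between the bottle and the handle. They are level with the bottle in x, and the body clears everything. Now a slow push.

>>> arm_command(commands=[{"tx":0,"ty":0,"tz":0.01,"twist":0},{"tx":-0.01,"ty":0,"tz":0.02,"twist":0},{"tx":-0.025,"ty":0,"tz":0.022,"twist":0},{"tx":-0.04,"ty":0,"tz":0.022,"twist":0},{"tx":-0.055,"ty":0,"tz":0.022,"twist":0},{"tx":-0.07,"ty":0,"tz":0.022,"twist":0},{"tx":-0.085,"ty":0,"tz":0.022,"twist":0},{"tx":-0.1,"ty":0,"tz":0.022,"twist":0}])

```text
t: 5.03
eef_pos: [0.4678, -0.0963, 0.041]
ee_rot: [3.141, -0.0, -1.565]
force: [-1.1, -1.7, 0.3]
width: 0.0306
gripper_force: 1.1
```

>>> arm_command(commands=[{"tx":-0.01,"ty":0,"tz":0,"twist":0},{"tx":-0.02,"ty":0,"tz":0,"twist":0},{"tx":-0.03,"ty":0,"tz":0,"twist":0},{"tx":-0.04,"ty":0,"tz":0,"twist":0},{"tx":-0.05,"ty":0,"tz":0,"twist":0},{"tx":-0.06,"ty":0,"tz":0,"twist":0},{"tx":-0.07,"ty":0,"tz":0,"twist":0},{"tx":-0.07,"ty":0,"tz":0,"twist":0}])

```text
t: 5.7
eef_pos: [0.4683, -0.0786, 0.0411]
ee_rot: [-3.141, 0.0, -1.565]
force: [-0.7, -1.6, -0.3]
width: 0.0307
gripper_force: 0.6
```

```bash
python3 - <<'E'
from h import *
go(.468,-.04,.042)
look(["bottle_mid"])
im=grab_frame("scene");cv2.imwrite("pics/s3.png",cv2.resize(im[170:290,170:340,::-1],(800,565),interpolation=cv2.INTER_CUBIC))
E
```

```text
t 5.7 p [ 0.4683 -0.0786  0.0411] rot [-3.141  0.    -1.565] F [-0.7 -1.6 -0.3] w 0.0307
shares [-0.154  0.    -0.004  0.002]
bottle_mid scene [245.5 292.6] 0.78 [ 0.4115 -0.307   0.0525]
bottle_mid scene [282.  170.1] 0.76 [0.7439 0.1418 0.0525]
bottle_mid scene [222.7 219.7] 0.74 [ 0.4775 -0.0609  0.0525]
bottle_mid top [346.5 258.5] 0.91 [ 0.4109 -0.2811  0.0525]
bottle_mid top [250.2 231.7] 0.54 [ 0.4687 -0.0693  0.0525]
```

View pics/s3.png

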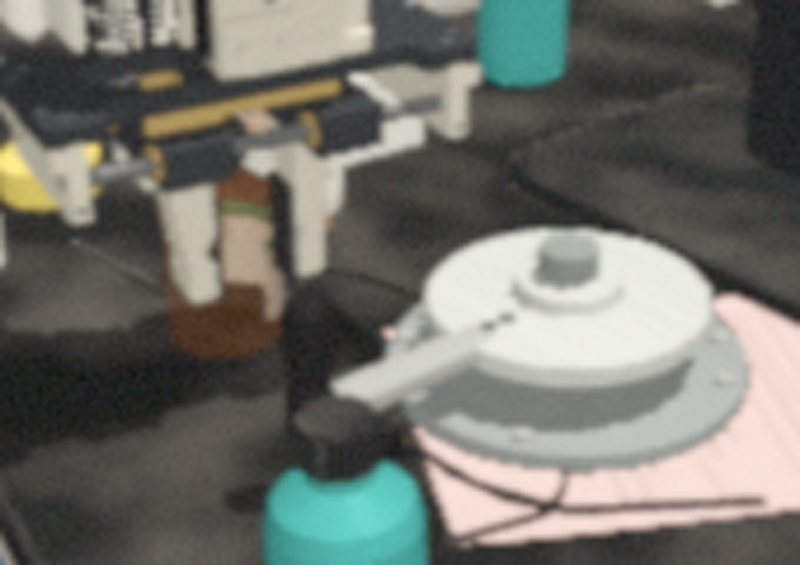

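The bottle slid upright: its foot moved from about (233,385) to (222,355) in the crop, with the force under 2 N. I'll keep pushing.

>>> arm_command(commands=[{"tx":-0.012,"ty":0,"tz":0,"twist":0},{"tx":-0.024,"ty":0,"tz":0,"twist":0},{"tx":-0.036,"ty":0,"tz":0,"twist":0},{"tx":-0.048,"ty":0,"tz":0,"twist":0},{"tx":-0.06,"ty":0,"tz":0,"twist":0},{"tx":-0.072,"ty":0,"tz":0,"twist":0},{"tx":-0.084,"ty":0,"tz":0,"twist":0},{"tx":-0.096,"ty":0,"tz":0,"twist":0}])

```text
t: 6.52
eef_pos: [0.468, -0.0547, 0.0411]
ee_rot: [3.142, -0.0, -1.565]
force: [0.4, -2.1, 1.6]
width: 0.0308
gripper_force: 1.2
```

>>> arm_command(commands=[{"tx":-0.012,"ty":0,"tz":0,"twist":0},{"tx":-0.024,"ty":0,"tz":0,"twist":0},{"tx":-0.036,"ty":0,"tz":0,"twist":0},{"tx":-0.048,"ty":0,"tz":0,"twist":0},{"tx":-0.06,"ty":0,"tz":0,"twist":0},{"tx":-0.072,"ty":0,"tz":0,"twist":0},{"tx":-0.084,"ty":0,"tz":0,"twist":0},{"tx":-0.092,"ty":0,"tz":0,"twist":0}])

```text
t: 7.18
eef_pos: [0.4679, -0.0317, 0.0411]
ee_rot: [-3.142, 0.0, -1.565]
force: [0.3, -2.2, 0.9]
width: 0.0307
gripper_force: 1.2
```

>>> arm_command(commands=[{"tx":0.03,"ty":0,"tz":0,"twist":0},{"tx":0.08,"ty":0,"tz":0,"twist":0},{"tx":0.12,"ty":0,"tz":0,"twist":0},{"tx":0.15,"ty":0,"tz":-0.1,"twist":0},{"tx":0.15,"ty":0,"tz":-0.2,"twist":0},{"tx":0.15,"ty":0,"tz":-0.3,"twist":0},{"tx":0.15,"ty":0,"tz":-0.4,"twist":0},{"tx":0.15,"ty":0,"tz":-0.4,"twist":0}], claw=0)

```text
t: 7.85
eef_pos: [0.4709, -0.0699, 0.1457]
ee_rot: [-3.134, 0.001, -1.565]
force: [0.5, 0.7, 0.6]
width: 0.0005
gripper_force: 0.0
```

```bash
python3 - <<'E'
from h import *
go(.435,-.215,.14)
im=save("scene","s4");look(["bottle_mid","lever_handle","button_top"])
go(.435,-.215,.14)
E
```

```text
t 7.85 p [ 0.4709 -0.0699  0.1457] rot [-3.134e+00  1.000e-03 -1.565e+00] F [0.5 0.7 0.6] w 0.0005
shares [0.58  0.147 0.023 0.002]
bottle_mid scene [208.  209.7] 0.93 [0.4679 0.0005 0.0525]
bottle_mid scene [244.5 292. ] 0.62 [ 0.4107 -0.3049  0.0525]
bottle_mid scene [283.3 170.3] 0.6 [0.7463 0.1386 0.0525]
bottle_mid top [346.5 258.5] 0.91 [ 0.4109 -0.2811  0.0525]
bottle_mid top [250.2 231.7] 0.54 [ 0.4687 -0.0693  0.0525]
lever_handle scene [234.3 237.3] 0.98 [ 0.4521 -0.1781  0.075 ]
lever_handle top [302.4 241. ] 0.64 [ 0.4467 -0.1819  0.075 ]
t 8.2 p [ 0.4674 -0.0698  0.1401] rot [ 3.14  -0.    -1.566] F [-0.3 -0.7 -0.5] w 0.0004
shares [0.58  0.133 0.    0.002]
```

View pics/s4.png

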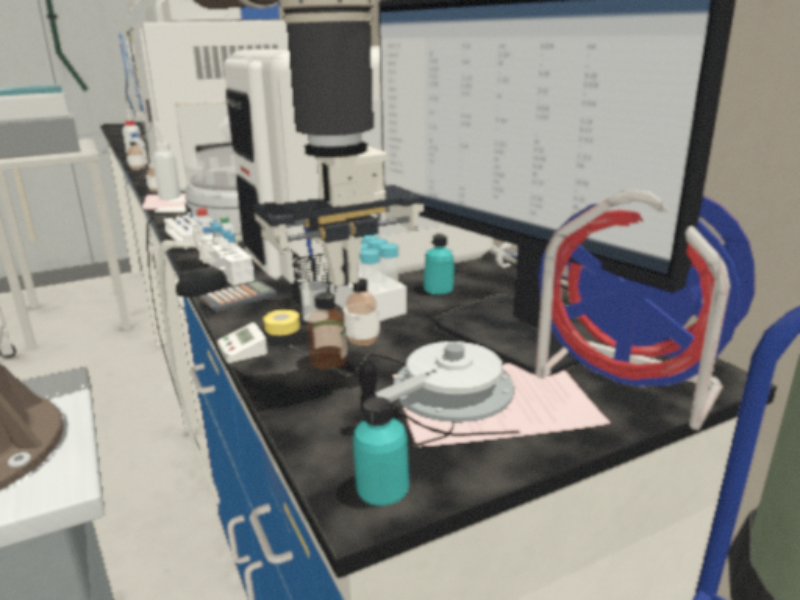

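The bottle now stands upright at about (326,335), 0.195 m from the hub, and the lever is still home. Next I'll get behind the handle at (367,378).

```bash
python3 - <<'E'
from h import *
go(.4546,-.209,.058,np.radians(-80))
E
```

```text
t 8.2 p [ 0.4674 -0.0698  0.1401] rot [ 3.14  -0.    -1.566] F [-0.3 -0.7 -0.5] w 0.0004
shares [ 0.557  0.054  0.328 -0.054]
```

>>> arm_command(commands=[{"tx":0.15,"ty":0.054,"tz":0,"twist":-0.03},{"tx":0.3,"ty":0.054,"tz":0,"twist":-0.054},{"tx":0.45,"ty":0.054,"tz":0,"twist":-0.054},{"tx":0.557,"ty":0.054,"tz":0,"twist":-0.054},{"tx":0.557,"ty":0.054,"tz":0.05,"twist":-0.054},{"tx":0.557,"ty":0.054,"tz":0.15,"twist":-0.054},{"tx":0.557,"ty":0.054,"tz":0.28,"twist":-0.054},{"tx":0.557,"ty":0.054,"tz":0.328,"twist":-0.054}])

```text
t: 8.87
eef_pos: [0.4527, -0.2088, 0.055]
ee_rot: [3.137, 0.002, -1.397]
force: [-1.2, 0.4, -0.6]
width: 0.0005
gripper_force: 0.0
```

```bash
cat >> h.py <<'E'
H=np.array([.587,-.153]);A0=np.radians(190.3)
def arc(l0,l1,n=8,off=.0195,z=.058):
    s=get_state();p=np.array(s["eef_pos"]);w=s["ee_rot"][2]
    print("t",s["t"],"p",p.round(4),"yaw",round(w,3),"F",np.round(s["force"],1))
    for l in np.linspace(l0,l1,n+1)[1:]:
        a=A0-l;t=np.array([np.sin(a),-np.cos(a)])
        q=H+.14*np.array([np.cos(a),np.sin(a)])-off*t;d=np.r_[q,z]-p
        tx=np.array([np.cos(w),np.sin(w),0]);ty=np.array([np.sin(w),-np.cos(w),0])
        yw=a-1.5*np.pi
        print(np.round([d@tx/.25,d@ty/.25,-d[2]/.25,-(yw-w)/np.pi],3).tolist())
E
python3 - <<'E'
from h import *
arc(-.09,.30)
look(["lever_handle"])
E
```

```text
t 8.8667 p [ 0.4527 -0.2088  0.055 ] yaw -1.397 F [-1.2  0.4 -0.6]
[-0.023, -0.012, -0.012, -0.015]
[-0.05, -0.008, -0.012, 0.0]
[-0.077, -0.005, -0.012, 0.016]
[-0.105, -0.003, -0.012, 0.031]
[-0.132, -0.002, -0.012, 0.047]
[-0.16, -0.003, -0.012, 0.062]
[-0.187, -0.006, -0.012, 0.078]
[-0.215, -0.009, -0.012, 0.093]
lever_handle scene [234.3 237.3] 0.98 [ 0.4521 -0.1781  0.075 ]
lever_handle top [302.4 241. ] 0.64 [ 0.4467 -0.1819  0.075 ]
```

>>> arm_command(commands=[{"tx":-0.023,"ty":-0.012,"tz":0,"twist":0},{"tx":-0.05,"ty":-0.008,"tz":0,"twist":0},{"tx":-0.077,"ty":-0.005,"tz":0,"twist":0.016},{"tx":-0.105,"ty":-0.003,"tz":0,"twist":0.031},{"tx":-0.132,"ty":-0.002,"tz":0,"twist":0.047},{"tx":-0.16,"ty":-0.003,"tz":0,"twist":0.062},{"tx":-0.187,"ty":-0.006,"tz":0,"twist":0.078},{"tx":-0.215,"ty":-0.009,"tz":0,"twist":0.093}])

```text
t: 9.63
eef_pos: [0.4489, -0.1549, 0.0604]
ee_rot: [-3.139, -0.0, -1.69]
force: [1.2, -5.0, -3.3]
width: 0.0005
gripper_force: 2.0
```

```bash
python3 - <<'E'
from h import *
arc(.30,.65)
look(["lever_handle"],("scene",))
E
```

```text
t 9.6333 p [ 0.4489 -0.1549  0.0604] yaw -1.69 F [ 1.2 -5.  -3.3]
[-0.021, 0.016, 0.01, 0.014]
[-0.045, 0.017, 0.01, 0.028]
[-0.07, 0.018, 0.01, 0.042]
[-0.095, 0.018, 0.01, 0.056]
[-0.119, 0.016, 0.01, 0.07]
[-0.144, 0.014, 0.01, 0.084]
[-0.168, 0.01, 0.01, 0.098]
[-0.193, 0.005, 0.01, 0.112]
lever_handle scene [234.3 237.3] 0.98 [ 0.4521 -0.1781  0.075 ]
```

>>> arm_command(commands=[{"tx":-0.021,"ty":0.01,"tz":0,"twist":0.014},{"tx":-0.045,"ty":0.017,"tz":0,"twist":0.028},{"tx":-0.07,"ty":0.018,"tz":0,"twist":0.042},{"tx":-0.095,"ty":0.018,"tz":0,"twist":0.056},{"tx":-0.119,"ty":0.016,"tz":0,"twist":0.07},{"tx":-0.144,"ty":0.014,"tz":0,"twist":0.084},{"tx":-0.168,"ty":0.01,"tz":0,"twist":0.098},{"tx":-0.193,"ty":0.005,"tz":0,"twist":0.112}])

```text
t: 10.35
eef_pos: [0.4536, -0.1072, 0.0606]
ee_rot: [-3.139, 0.001, -2.04]
force: [0.4, -5.9, -0.2]
width: 0.0004
gripper_force: 3.1
```

```bash
python3 - <<'E'
from h import *
arc(.65,.96)
grab_frame("scene");grab_frame("top");look(["lever_handle","bottle_mid"])
a=A0-.65;print("expect",H+.14*np.array([np.cos(a),np.sin(a)]))
E
```

```text
t 10.35 p [ 0.4536 -0.1072  0.0606] yaw -2.04 F [ 0.4 -5.9 -0.2]
[-0.022, 0.004, 0.01, 0.013]
[-0.044, 0.006, 0.01, 0.025]
[-0.066, 0.007, 0.01, 0.037]
[-0.088, 0.007, 0.01, 0.05]
[-0.11, 0.006, 0.01, 0.062]
[-0.132, 0.004, 0.01, 0.074]
[-0.153, 0.002, 0.01, 0.087]
[-0.175, -0.002, 0.01, 0.099]
lever_handle scene [221.3 217. ] 0.71 [ 0.4634 -0.0899  0.075 ]
bottle_mid scene [209.  207.3] 0.93 [0.4745 0.0112 0.0525]
bottle_mid scene [245.  287.1] 0.91 [ 0.4169 -0.2941  0.0525]
bottle_mid scene [284.  168.2] 0.84 [0.757  0.1527 0.0525]
bottle_mid top [347.3 258.4] 0.78 [ 0.4112 -0.2829  0.0525]
expect [ 0.46219509 -0.08956708]
```

>>> arm_command(commands=[{"tx":-0.022,"ty":0.004,"tz":0,"twist":0.013},{"tx":-0.044,"ty":0.006,"tz":0,"twist":0.025},{"tx":-0.066,"ty":0.007,"tz":0,"twist":0.037},{"tx":-0.088,"ty":0.007,"tz":0,"twist":0.05},{"tx":-0.11,"ty":0.006,"tz":0,"twist":0.062},{"tx":-0.132,"ty":0.004,"tz":0,"twist":0.074},{"tx":-0.153,"ty":0.002,"tz":0,"twist":0.087},{"tx":-0.175,"ty":-0.002,"tz":0,"twist":0.099}])

```text
t: 11.32
eef_pos: [0.4724, -0.0692, 0.0593]
ee_rot: [3.142, -0.001, -2.352]
force: [-0.9, -7.7, 3.8]
width: 0.0005
gripper_force: 3.7
```

```bash
python3 - <<'E'
from h import *
grab_frame("scene");look(["lever_handle"],("scene",))
arc(.96,1.0,4)
for l in(.9,.96,1.0):
  a=A0-l;print("expect",l,H+.14*np.array([np.cos(a),np.sin(a)]))
E
```

```text
t 11.4167 p [ 0.4727 -0.0688  0.0592] yaw -2.351 F [-0.9 -5.4  2.9]
[-0.01, -0.001, 0.005, 0.003]
[-0.015, -0.0, 0.005, 0.006]
[-0.021, 0.0, 0.005, 0.01]
[-0.027, 0.001, 0.005, 0.013]
expect 0.9 [ 0.48176853 -0.06066183]
expect 0.96 [ 0.48749486 -0.05451788]
expect 1.0 [ 0.49151269 -0.05061752]
```

>>> arm_command(commands=[{"tx":-0.008,"ty":0,"tz":0,"twist":0.003},{"tx":-0.016,"ty":0,"tz":0,"twist":0.006},{"tx":-0.02,"ty":0,"tz":0,"twist":0.008},{"tx":-0.02,"ty":0,"tz":0,"twist":0.008},{"tx":0,"ty":0,"tz":0,"twist":0},{"tx":0.02,"ty":0,"tz":0,"twist":0},{"tx":0.04,"ty":0,"tz":0,"twist":0},{"tx":0.08,"ty":0,"tz":0,"twist":0}])

```text
t: 12.08
eef_pos: [0.459, -0.0829, 0.059]
ee_rot: [-3.141, 0.001, -2.351]
force: [0.8, 0.1, -0.4]
width: 0.0003
gripper_force: 0.0
```

>>> arm_command(commands=[{"tx":0.06,"ty":0,"tz":0,"twist":0},{"tx":0.1,"ty":0,"tz":-0.06,"twist":0},{"tx":0.1,"ty":0,"tz":-0.12,"twist":0},{"tx":0.1,"ty":0,"tz":-0.18,"twist":0},{"tx":0.1,"ty":0,"tz":-0.24,"twist":0},{"tx":0.1,"ty":0,"tz":-0.24,"twist":0},{"tx":0.1,"ty":0,"tz":-0.24,"twist":0},{"tx":0.1,"ty":0,"tz":-0.24,"twist":0}])

```text
t: 12.75
eef_pos: [0.4404, -0.1009, 0.1187]
ee_rot: [3.141, 0.0, -2.351]
force: [0.1, -0.7, 0.6]
width: 0.0005
gripper_force: 0.0
```

```bash
python3 - <<'E'
from h import *
im=grab_frame("scene");grab_frame("top");look(["lever_handle","button_top","brake_unit","bottle_mid"])
cv2.imwrite("pics/s5.png",cv2.resize(im[170:290,170:340,::-1],(800,565),interpolation=cv2.INTER_CUBIC))
go(.587,-.153,.08)
E
```

```text
lever_handle scene [224.4 208.6] 0.61 [ 0.4845 -0.0564  0.075 ]
lever_handle scene [200.2 194. ] 0.17 [0.4666 0.043  0.075 ]
brake_unit scene [289.9 249.4] 0.98 [ 0.5853 -0.1578  0.    ]
bottle_mid scene [207.3 210.6] 0.94 [ 0.4649 -0.0031  0.0525]
bottle_mid scene [243.3 290.6] 0.89 [ 0.4106 -0.3009  0.0525]
bottle_mid scene [224.5 209.3] 0.64 [ 0.5011 -0.0156  0.0525]
bottle_mid top [349.3 255.5] 0.91 [ 0.4175 -0.2876  0.0525]
bottle_mid top [176.4 279.5] 0.5 [0.3647 0.0897 0.0525]
t 13.25 p [ 0.4411 -0.1007  0.1189] rot [ 3.141 -0.    -2.351] F [ 0.8  0.  -0.2] w 0.0003
shares [-0.262 -0.562  0.156 -0.248]
```

View pics/s5.png

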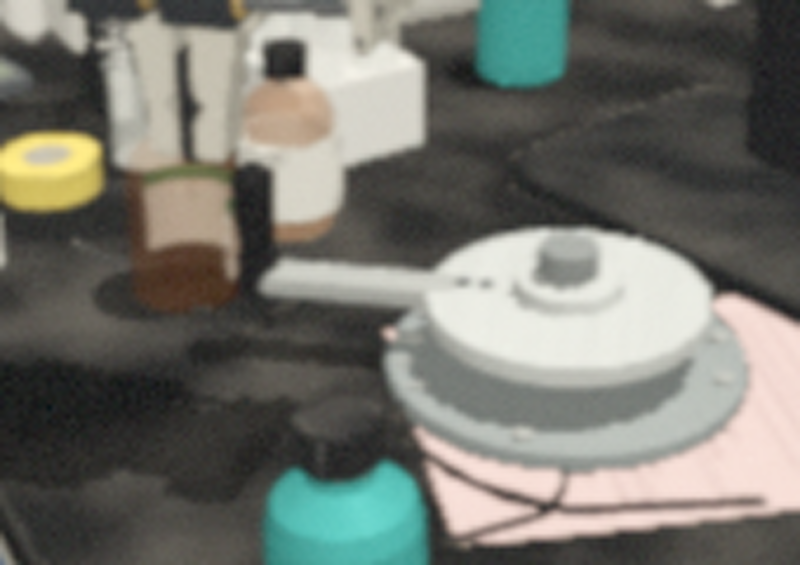

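The lever holds itself at the third notch: handle at (255,220) in the crop, about 0.9 rad, with the robot off it. The bottle stands clear. Next is the button at (570,245).

```bash
python3 - <<'E'
from h import *
print(at("scene",(291.1,221.8),.064),at("top",(287.6,180.6),.064))
go(.588,-.155,.078,-2.351)
E
```

```text
[ 0.5868 -0.1578  0.064 ] [ 0.5829 -0.1528  0.064 ]
t 13.25 p [ 0.4411 -0.1007  0.1189] rot [ 3.141 -0.    -2.351] F [ 0.8  0.  -0.2] w 0.0003
shares [-0.259 -0.571  0.164  0.   ]
```

>>> arm_command(commands=[{"tx":-0.06,"ty":-0.13,"tz":0,"twist":0},{"tx":-0.12,"ty":-0.26,"tz":0,"twist":0},{"tx":-0.18,"ty":-0.39,"tz":0,"twist":0},{"tx":-0.235,"ty":-0.52,"tz":0,"twist":0},{"tx":-0.255,"ty":-0.566,"tz":0,"twist":0},{"tx":-0.255,"ty":-0.566,"tz":0.06,"twist":0},{"tx":-0.255,"ty":-0.566,"tz":0.12,"twist":0},{"tx":-0.255,"ty":-0.566,"tz":0.164,"twist":0}])

```text
t: 13.92
eef_pos: [0.5862, -0.155, 0.0763]
ee_rot: [3.14, -0.001, -2.351]
force: [0.2, -0.8, -0.7]
width: 0.0006
gripper_force: 0.0
```

```bash
python3 - <<'E'
from h import *
im=grab_frame("scene");cv2.imwrite("pics/s6.png",cv2.resize(im[170:290,170:340,::-1],(800,565),interpolation=cv2.INTER_CUBIC))
go(.586,-.155,.0545,-2.351)
E
```

```text
t 13.9667 p [ 0.5848 -0.1548  0.0744] rot [ 3.138e+00 -3.000e-03 -2.352e+00] F [-1.  -0.1 -2.2] w 0.0007
shares [-0.003 -0.004  0.08  -0.   ]
```

View pics/s6.png

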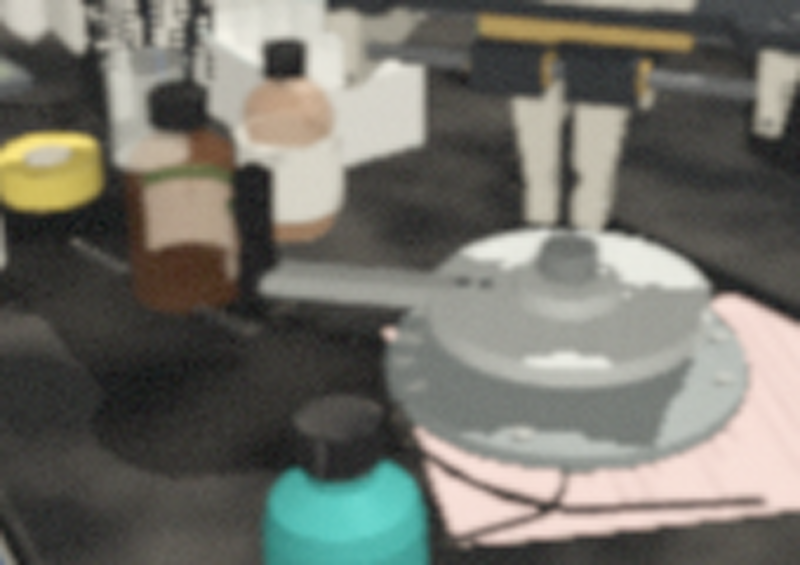

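The fingertips (540–595, 225) sit centred above the button (570,245), so I'll press.

>>> arm_command(commands=[{"tx":0,"ty":0,"tz":0.02,"twist":0},{"tx":0,"ty":0,"tz":0.04,"twist":0},{"tx":0,"ty":0,"tz":0.055,"twist":0},{"tx":0,"ty":0,"tz":0.07,"twist":0},{"tx":0,"ty":0,"tz":0.08,"twist":0},{"tx":0,"ty":0,"tz":0.09,"twist":0},{"tx":0,"ty":0,"tz":0.094,"twist":0},{"tx":0,"ty":0,"tz":0.094,"twist":0}])

```text
t: 14.63
eef_pos: [0.587, -0.1549, 0.0552]
ee_rot: [-3.141, 0.001, -2.351]
force: [-1.8, -0.0, 5.0]
width: 0.0005
gripper_force: 2.4
```

```bash
python3 - <<'E'
from h import *
go(.586,-.155,.0545,-2.351)
grab_frame("scene");look(["lever_handle"],("scene",));go(.586,-.155,.054,-2.351)
E
```

```text
t 14.6333 p [ 0.587  -0.1549  0.0552] rot [-3.141e+00  1.000e-03 -2.351e+00] F [-1.8 -0.   5. ] w 0.0005
shares [0.003 0.003 0.003 0.   ]
lever_handle scene [220.7 226.8] 0.79 [ 0.446  -0.1283  0.075 ]
lever_handle scene [208.5 205.6] 0.68 [ 0.4604 -0.0259  0.075 ]
t 14.7333 p [ 0.587  -0.1549  0.0552] rot [-3.141e+00  1.000e-03 -2.351e+00] F [-1.2 -0.5  5.1] w 0.0005
shares [0.003 0.003 0.005 0.   ]
```

The lever is swinging home. I'll hold the press a little longer and then lift.

>>> arm_command(commands=[{"tx":0,"ty":0,"tz":0.002,"twist":0},{"tx":0,"ty":0,"tz":0.002,"twist":0},{"tx":0,"ty":0,"tz":0.002,"twist":0},{"tx":0,"ty":0,"tz":0.002,"twist":0},{"tx":0,"ty":0,"tz":0.002,"twist":0},{"tx":0,"ty":0,"tz":0.002,"twist":0},{"tx":0,"ty":0,"tz":0.002,"twist":0},{"tx":0,"ty":0,"tz":0.002,"twist":0}])

```text
t: 15.4
eef_pos: [0.587, -0.1549, 0.0544]
ee_rot: [-3.141, 0.0, -2.351]
force: [-0.4, -0.8, 5.9]
width: 0.0004
gripper_force: 2.8
```

>>> arm_command(commands=[{"tx":0,"ty":0,"tz":0,"twist":0},{"tx":0,"ty":0,"tz":0,"twist":0},{"tx":0,"ty":0,"tz":0,"twist":0},{"tx":0,"ty":0,"tz":0,"twist":0},{"tx":0,"ty":0,"tz":-0.05,"twist":0},{"tx":0,"ty":0,"tz":-0.12,"twist":0},{"tx":0,"ty":0,"tz":-0.2,"twist":0},{"tx":0,"ty":0,"tz":-0.28,"twist":0}])

```text
t: 16.07
eef_pos: [0.586, -0.1547, 0.1239]
ee_rot: [3.14, -0.001, -2.351]
force: [0.8, 0.8, -0.4]
width: 0.0005
gripper_force: 0.0
```

```bash
python3 - <<'E'
from h import *
im=grab_frame("scene");look(["lever_handle","bottle_mid"],("scene",))
cv2.imwrite("pics/s7.png",cv2.resize(im[170:290,170:340,::-1],(800,565),interpolation=cv2.INTER_CUBIC))
go(.586,-.155,.054,-2.351)
E
```

```text
lever_handle scene [235.6 236.9] 0.67 [ 0.4548 -0.1779  0.075 ]
bottle_mid scene [244.8 293.2] 0.79 [ 0.4099 -0.3078  0.0525]
bottle_mid scene [207.5 206.6] 0.78 [0.4728 0.0164 0.0525]
bottle_mid scene [282.  167.2] 0.65 [0.7564 0.1628 0.0525]
t 16.2167 p [ 0.5874 -0.1547  0.1252] rot [-3.140e+00  2.000e-03 -2.351e+00] F [-0.1 -0.  -0.4] w 0.0003
shares [0.005 0.003 0.285 0.   ]
```

View pics/s7.png

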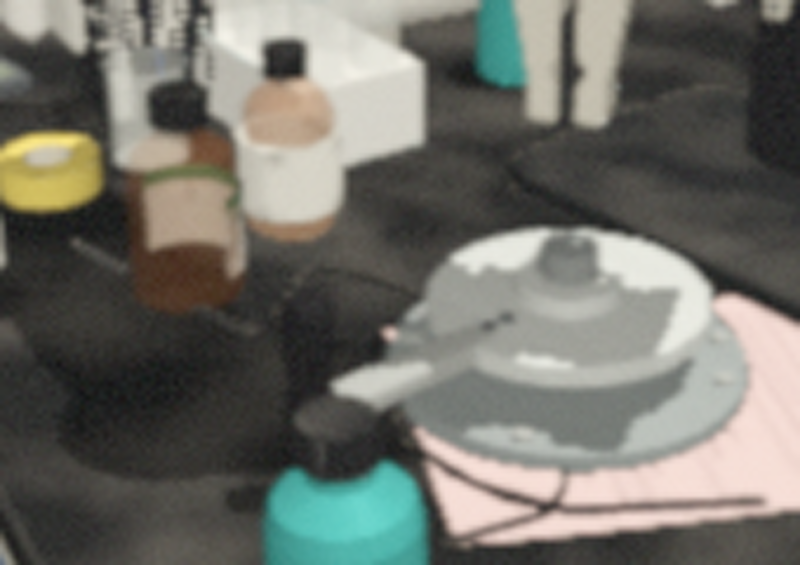

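The lever is back home with its bar end at (340,385). The button is up at (570,250), the bottle stands upright at (188,200), and the robot is clear of everything.

```bash
python3 -c "
from station import *
print(job_done())"
```

```text
the job is handed in; nothing more can be done
None
```

The job is handed in, though no verdict came back: by camera and force readings the bottle stands clear and upright, the lever held by itself at the third notch, and after the button press it sprang home with the button up and the robot clear.

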